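Set the hold-down screw of a die holder for a sliding fit

TASK

Set the hold-down of the die holder so that the cutting die is a free sliding fit: push the die along the worktop into the holder's channel until it is right home against the back stop, then turn the thumbscrew clockwise until it is fully seated, its foot pressing on the die, and back it off a quarter turn. Finish while still gripping the thumbscrew, holding it at that setting so that its small lock screw can be tightened. Leave the hex key, the small weight standing beside the holder and the roll of tape where they are.

Things in the scene. Friction and masses are not known exactly. Their poses are not given: they have to be found in the camera images.
- die_holder: Low steel holder fixed to the worktop, with an aluminium bridge that carries the thumbscrew. Origin: on the worktop under the screw's axis; x runs along the channel from mouth (-x, nearer the robot) to stop, z up. Side rails 24 mm high, x -14 to +43 mm, inner faces at y +-20, outer +-33.5 mm. Bridge x -14 to +14 mm, top at 38 mm, bush on it to 43 mm. Lugs 7 mm high out to y +-52.5 mm.
- mouth (a point): Middle of the channel's mouth, on the worktop, 58 mm in front of the screw's axis (holder's axes). Two 14 mm high lead-in cheeks narrow from 72 mm here to the channel's 39 mm, 41 mm farther in. The channel's floor is the worktop.
- back_stop (a point): Middle of the back stop's face, 30 mm beyond the screw's axis, 9 mm above the worktop (holder's axes: x points from mouth to stop). The die is home when its end touches this face: its origin is then 29 mm in front of the screw's axis, and its near end, 88 mm in front of that axis, still stands out of the mouth.
- cutting_die: Steel cutting die lying loose, blade down on its pad, before the mouth and roughly in line with the channel: a bar 118 mm long (its y axis), 36 mm wide (x), 18 mm high, with a boss of 16 mm diameter on its middle up to 30 mm; 0.25 to 0.5 kg, up to 4 N to slide. Origin: centre of its underside, on the worktop. The ends are alike.
- thumb_paddle: Head of the thumbscrew: a flat upright round steel disc, 40 mm across, 10 mm thick. Origin: centre of the disc, on the screw's axis, 74 mm above the worktop when seated, 10 mm a turn higher as it is unscrewed. A collar of 26 mm diameter begins 25 mm below it. Its x axis is normal to the flat sides (fingers close along it), y lies in the disc, z is the screw's axis, up.
- thumbscrew (a joint): Turn of the thumbscrew, rad: 0 = seated (hard stop, collar on the bush), growing as it is unscrewed, anticlockwise from above; starts 1.9 to 2.8 above the seat. Right-hand thread, 10 mm a turn; takes about 0.1 N m and stays where it is left. At 0 the disc stands across the channel (its x axis along the holder's x).
- foot: Sprung round foot under the screw, 16 mm diameter, hidden by the bridge. Origin: centre of its lower face. It moves up and down with the screw, meets the 18 mm high die 0.94 rad (1.5 mm) before the seat and then presses on it with 3 to 8 N; a quarter turn off the seat it stands 1 mm clear of the die.
- hex_key: Bystander: small black L-shaped hex key, 71 x 23 x 5 mm, lying to the right of the holder's mouth (for the lock screw). Origin: centre of its underside.
- weight_200g: Bystander: silvery knobbed weight, 28 mm diameter, 33 mm high, standing to the left of the holder. Origin: centre of its underside.
- tape_roll: Bystander: roll of tan tape lying flat, 68 mm diameter, 18 mm high, to the right of the holder. Origin: centre of its underside.

How it is judged:
On the way, in this order (a step that is already met when the one before it is completed fails the run):
1. the die is pushed home against the back stop (gap under 4 mm), lying flat on the worktop, while the screw's foot is still clear of it (x of cutting_die in the frame of die_holder between -0.033 and -0.024 m and y of cutting_die in the frame of die_holder between -0.005 and 0.005 m and angle between the y axis of cutting_die and the x axis of die_holder, either way round below 0.08 rad and height (world z) of cutting_die below 0.005 m and value of joint thumbscrew above 1 rad), for 0.1 s.
2. the thumbscrew is seated (within 0.1 rad of its stop) with its foot pressing on the die at home (x of cutting_die in the frame of die_holder between -0.033 and -0.024 m and y of cutting_die in the frame of die_holder between -0.005 and 0.005 m and angle between the y axis of cutting_die and the x axis of die_holder, either way round below 0.08 rad and height (world z) of cutting_die below 0.005 m and value of joint thumbscrew below 0.1 rad and contact force between foot and cutting_die above 2 N), for 0.1 s.
At the end, for the whole second after the job is handed in: The die lies flat and straight (0.08 rad) at home, its end within 4 mm of the back stop, with the foot off it and the robot not touching it; the thumbscrew is a quarter turn (1.57 rad, +-0.35) above its seat and the fingers still grip its disc with more than 4 N (x of cutting_die in the frame of die_holder between -0.033 and -0.024 m and y of cutting_die in the frame of die_holder between -0.005 and 0.005 m and angle between the y axis of cutting_die and the x axis of die_holder, either way round below 0.08 rad and height (world z) of cutting_die below 0.005 m and value of joint thumbscrew between 1.22 and 1.92 rad and contact force between each of foot, the arm and cutting_die below 0.5 N and contact force between the fingers and thumb_paddle above 4 N); the arm keeps its last pose, push and grip.
It fails at once if the hex key is shifted by more than 25 mm (distance of hex_key from where it was at the start of the episode above 0.025 m).
It fails at once if the weight is shifted by more than 25 mm (distance of weight_200g from where it was at the start of the episode above 0.025 m).
It fails at once if the tape roll is shifted by more than 25 mm (distance of tape_roll from where it was at the start of the episode above 0.025 m).
It fails at once if the die is tipped up or lifted off the worktop (angle between cutting_die's own z axis and vertical above 0.35 rad or height (world z) of cutting_die above 0.04 m).
It also fails if it takes over 61 s, if anything falls off the work surface, if the arm or the gripper's body presses on something with over 40 N, if the wrist force passes 120 N, or if a joint passes its speed limit or range.

ROBOT

A 6-joint arm with a two-finger parallel gripper is mounted at the origin on a cart in front of the work surface, level with it; the furniture and walls round the work are solid. World frame = base frame: x ahead of the robot, y to its left, z up, the work surface at z = 0. Lengths are in m, angles in rad, forces in N, time in s.
With the tool pointing down it reaches from about 0.35 to 0.85 m from the base axis. Payload 8.1 kg.
Tool frame: the origin (TCP) lies at the very end of the fingers, on their centre line; the grasp point (between the pads) lies 19 mm behind it; z points along the fingers, y is the line along which they close (so a half turn about z gives the same grasp; the last joint's range is limited). The gripper opens to 93 mm and grips with 3 to 60 N. Pads are 15 mm wide; open, the fingers measure 128 mm over their backs; the gripper's body (75 mm by 188 mm) begins 65 mm behind the grasp point.
Start: joints at [-1.263, 0.13, 1.488, -0, 1.523, -0.085], TCP at [0.23, -0.554, 0.219] pointing down, gripper open.
Joint ranges: [-2.96, 2.96], [-0.89, 2.26], [0.02, 2.5], [-1.34, 4.48], [0, 2.73], [-2.66, 2.66]. Speed limits (rad/s): [2.39, 2.39, 2.79, 3.14, 3.14, 3.14].

INTERFACE

Orientations are given as a rotation vector (axis times angle).
In Python, from plant import robot gives the robot as it stands.
- The arm moves only by the tool play_rows, never from a script. Its argument "deltas" is one flat list of numbers, 5 for each row, row after row: the shift along the tool's x, y, z in mm, then the turn about the tool's z in degrees, then the finger opening in mm, from 0 to 93. A call has 1 to 10 rows; each row shifts and turns the commanded pose from where the row before left it, along the tool's axes as they then stand; what a row does not reach is not made up. A row lasts 1/12 s, in which the tool goes at most 41.7 mm and 7.16 degrees, less where a joint would pass 70% of its speed; a pose out of reach is approached as far as the arm can. A call with a gripper value outside its range is refused whole. The fingers move at their own pace and stop on an object; "newtons" is the grip in N (left out, the last holds). Time passes only in rows, so rows that do not move let the fingers close. It gives the time, the measured TCP pose, the force, the opening and the grip force at its end, in the units of the state.
- robot.read_state(): the state, without advancing time (a new reading comes with each control period).
- robot.read_camera(name): name is "scene" or "top"; returns a dict with "pixels" (400x640x3 uint8, blue, green, red), "mtx" (3x3 intrinsics, pixels), "D" ([k1, k2, p1, p2, k3] as OpenCV has them; the pictures are not rectified), "eye" and "rotation" of the camera in the world. Camera axes: x right, y up, looking along -z (the intrinsics and any distortion apply to the point x, -y, -z); pixel columns grow to the right and rows downward; lengths in m; the calibration is good to about 2 mm. A picture is of the moment at which its call begins. There is no depth.
- robot.close_job(): hands the job in; it is judged then, once.
The state is a dict: "t": time; "q": joint angles; "dq": joint speeds; "joint_torque": joint torques, N m; "tool_pos": TCP position; "orientation": TCP orientation; "force": force on the tool from outside, world axes, zero at the start; "wrist_torque": the same for the moment, N m; "opening": finger opening in m; "gripper_force": force on a finger pad.
Only numpy, scipy, OpenCV 4.12 (cv2) and the standard library are available. Lean on these libraries where they do the work, as an engineer would, in place of code of your own. Each camera call takes 0.05 s, during which the arm holds its last target. There are 200 camera calls.

## Working session

There is one attempt and no reset: what is moved stays moved. The work goes in short steps, Python scripts to look and compute and a tool call to move; the robot and the scene stay as the last step left them, time stands still between calls to the robot, and variables do not carry over. Pictures are saved under pics/ and viewed, at most 10 in all, crops included, and the job is handed in when it is done.

Besides the shell and the picture viewer there is one more tool, called as name(argument=value, ...) on one line, values as JSON. play_rows: Moves the arm, as the interface text tells. Its arguments: {"type":"object","properties":{"deltas":{"type":"array"},"newtons":{"type":"number"}},"required":["deltas"]}

```bash
mkdir -p pics; ls; cat > h.py <<'E'
import numpy as np, cv2
from plant import robot
def cam(n,save=None):
    c=robot.read_camera(n)
    c={k:np.array(v) for k,v in c.items()}
    if save:
        cv2.imwrite(save,c["pixels"]); np.savez(save[:-4]+".npz",**c)
    return c
def load(p): return dict(np.load(p))
def ray(c,uv):
    p=cv2.undistortPoints(np.array([[uv]],float),c["mtx"],c["D"])[0,0]
    d=c["rotation"]@np.array([p[0],-p[1],-1.0]); return c["eye"],d/np.linalg.norm(d)
def onz(c,uv,z):
    e,d=ray(c,uv); return e+d*(z-e[2])/d[2]
def tri(c1,u1,c2,u2):
    (a,d),(b,f)=ray(c1,u1),ray(c2,u2)
    s=np.linalg.lstsq(np.c_[d,-f],b-a,rcond=None)[0]
    P,Q=a+s[0]*d,b+s[1]*f; return (P+Q)/2,np.linalg.norm(P-Q)
def proj(c,P):
    q=c["rotation"].T@(np.array(P,float)-c["eye"]); q=q*[1,-1,-1]
    return cv2.projectPoints(q.reshape(1,3),np.zeros(3),np.zeros(3),c["mtx"],c["D"])[0].ravel()
E
python3 - <<'E'
from h import *
for n in("scene","top"):
    c=cam(n,f"pics/{n}0.png"); print(n,c["eye"],c["rotation"].round(2).tolist(),c["mtx"].round(0).tolist(),c["D"])
s=robot.read_state(); print(s)
E
```

```text
pics
scene [0.09088798 0.66473252 0.55881702] [0.32, -1.47, -2.3] [[483.0, 0.0, 329.0], [0.0, 483.0, 201.0], [0.0, 0.0, 1.0]] [-0.09669631  0.          0.          0.          0.        ]
top [ 0.39762706 -0.25560719  0.95366888] [0.12, -0.13, -1.55] [[461.0, 0.0, 321.0], [0.0, 461.0, 192.0], [0.0, 0.0, 1.0]] [0.04121551 0.         0.         0.         0.        ]
{'t': 0.1, 'q': array([-1.26338018e+00,  1.31069115e-01,  1.48919989e+00, -1.10009418e-06,
        1.52297894e+00, -8.53810202e-02]), 'dq': array([ 1.45559204e-06, -1.55529838e-03, -7.93513347e-04, -7.89786989e-06,
        2.27689309e-04,  2.48063648e-04]), 'joint_torque': array([ 1.56283215e-03, -5.61339390e+01, -4.93097842e+01,  7.70395319e-02,
        2.90479657e-02, -8.42265104e-05]), 'tool_pos': array([ 0.22953771, -0.55379637,  0.217686  ]), 'orientation': array([-3.07958438e+00, -6.12724515e-01,  2.89630936e-04]), 'force': array([-0.40788257, -0.33662902,  0.22874464]), 'wrist_torque': array([-0.0159097 , -0.054606  , -0.00247594]), 'gripper_force': 0.0, 'opening': 0.09318751781999174}
```

View pics/scene0.png

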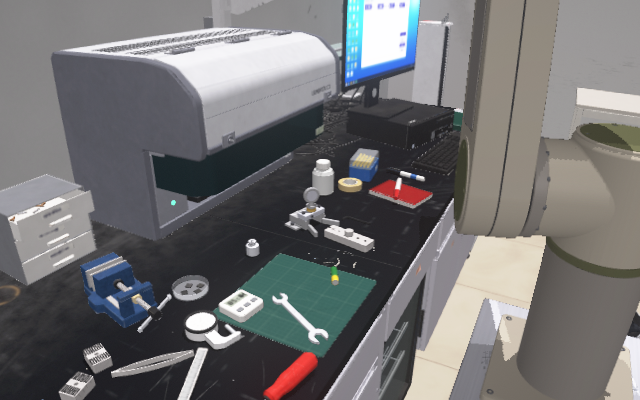

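View pics/top0.png

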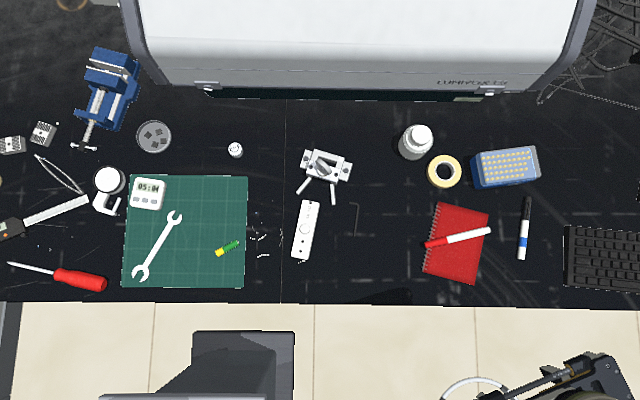

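The scene view shows the holder near (310,212) and the die near (349,236). In the top view the holder is near (325,165), the die at (306,230), the hex key at (356,215), the weight at (235,149) and the tape at (444,171). The camera rotation is a rotation vector, so I'll fix the helper and enlarge both views.

```bash
sed -i 's|    if save:|    c["rotation"]=cv2.Rodrigues(c["rotation"])[0]\n    if save:|' h.py
python3 - <<'E'
from h import *
for n in("scene","top"):
    c=load(f"pics/{n}0.npz"); c["rotation"]=cv2.Rodrigues(c["rotation"])[0]; np.savez(f"pics/{n}0.npz",**c)
t=load("pics/top0.npz")["pixels"][140:270,285:375]; s=load("pics/scene0.npz")["pixels"][180:255,280:380]
a=cv2.resize(t,None,fx=4.5,fy=4.5,interpolation=cv2.INTER_CUBIC); 
b=cv2.resize(s,None,fx=7,fy=7,interpolation=cv2.INTER_CUBIC)
cv2.imwrite("pics/t1.png",a); cv2.imwrite("pics/s1.png",b)
E
```

```text
(no output)
```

View pics/t1.png

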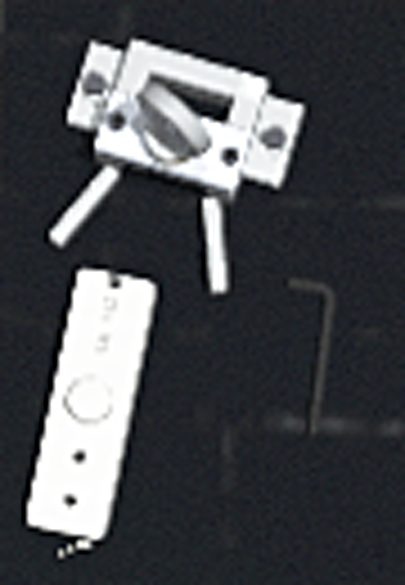

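View pics/s1.png

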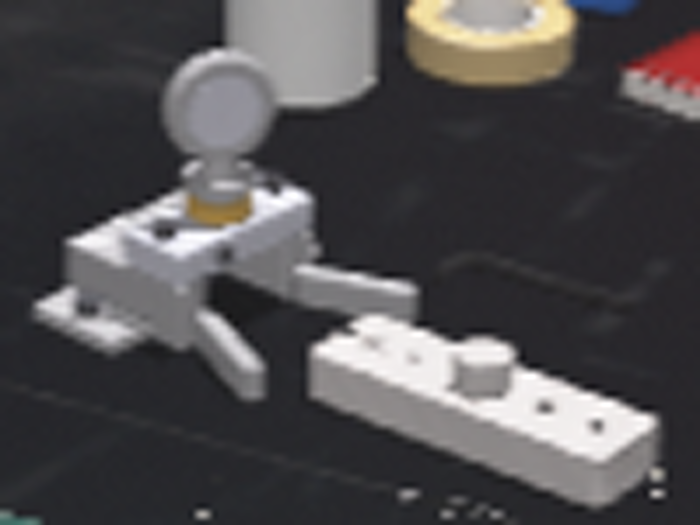

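Top crop: the die's top corners are at (78,268), (158,282), (28,522) and (103,540), with the boss at (88,398). The bridge screws are at (118,120) and (230,155), and the disc is at about (172,117). In the scene crop the disc centre is (219,104), the boss top (484,352), and the die's corners are (312,350), (378,318), (660,418) and (598,462).

```bash
python3 - <<'E'
from h import *
T,S=load("pics/top0.npz"),load("pics/scene0.npz")
t=lambda x,y:((x+.5)/4.5-.5+285,(y+.5)/4.5-.5+140)
s=lambda x,y:((x+.5)/7-.5+280,(y+.5)/7-.5+180)
np.set_printoptions(precision=4,suppress=True)
for n,a,b in [("disc",(172,117),(219,104)),("boss",(86,396),(484,350)),("farL",(78,268),(312,350)),("farR",(158,282),(378,318)),("nearR",(103,540),(660,418)),("nearL",(28,522),(598,462)),("brFL",(95,153),(178,275)),("brFR",(240,192),(312,200)),("scrA",(118,120),(165,228)),("scrB",(230,155),(272,184))]:
    print(n,*tri(T,t(*a),S,s(*b)))
for n,a,z in [("lugL",(95,83),.007),("lugR",(275,138),.007),("lugTL",(92,38),.007),("lugBL",(68,120),.007),("lugTR",(305,105),.007),("lugBR",(280,188),.007),("tipL",(56,241),.014),("tipR",(220,291),.014),("scrA",(118,120),.038),("scrB",(230,155),.038),("brFL",(95,155),.038),("brFR",(240,196),.038),("keytop",(330,287),.005),("keybot",(315,430),.005),("keyend",(290,283),.005)]:
    print(n,onz(T,t(*a),z))
print("weight",onz(T,(235,149),.03),"tape",onz(T,(444,171),.018), "bottle",onz(T,(418,135),.1))
E
```

```text
disc [ 0.5905 -0.2659  0.0814] 0.001206519782873357
boss [ 0.4736 -0.2301  0.0331] 0.002276004219916398
farL [ 0.5331 -0.2249  0.0202] 0.0014937701005280077
farR [ 0.5271 -0.2615  0.0168] 0.002828969187094722
nearR [ 0.4124 -0.238   0.0199] 0.0011367650085042488
nearL [ 0.4199 -0.2044  0.0187] 0.0013017514774492167
brFL [ 0.5857 -0.2312  0.0321] 0.001917317585536749
brFR [ 0.568  -0.2968  0.0366] 0.001967071053218037
scrA [ 0.5978 -0.2419  0.0426] 0.00016693649833260073
scrB [ 0.5828 -0.2924  0.0415] 0.0002106759036344457
lugL [ 0.6233 -0.2303  0.007 ]
lugR [ 0.5983 -0.3146  0.007 ]
lugTL [ 0.6449 -0.2285  0.007 ]
lugBL [ 0.6054 -0.2181  0.007 ]
lugTR [ 0.6143 -0.3286  0.007 ]
lugBR [ 0.5747 -0.3171  0.007 ]
tipL [ 0.5471 -0.214   0.014 ]
tipR [ 0.5251 -0.2894  0.014 ]
scrA [ 0.5989 -0.2418  0.038 ]
scrB [ 0.5836 -0.2925  0.038 ]
brFL [ 0.5827 -0.2318  0.038 ]
brFR [ 0.565  -0.2971  0.038 ]
keytop [ 0.5289 -0.3405  0.005 ]
keybot [ 0.463  -0.3337  0.005 ]
keyend [ 0.5305 -0.322   0.005 ]
weight [ 0.6344 -0.0855  0.03  ] tape [ 0.5975 -0.5174  0.018 ] bottle [ 0.6496 -0.4468  0.1   ]
```

```bash
cat >> h.py <<'E'
O=np.array([.5905,-.2668]); YH=np.radians(-16.5)
X=np.array([np.cos(YH),np.sin(YH)]); Y=np.array([-X[1],X[0]])
def hol(P): d=np.array(P[:2])-O; return np.array([d@X,d@Y])
def wld(x,y): return O+x*X+y*Y
def to(xy,z,yaw):
    s=robot.read_state(); R=cv2.Rodrigues(s["orientation"])[0]
    d=np.array([*xy,z])-s["tool_pos"]; now=np.degrees(np.arctan2(R[1,0],R[0,0]))
    turn=-(yaw-now)
    print("tool shift mm",(R.T@d*1000).round(1),"turn",round((turn+180)%360-180,1),"yaw",now.round(1),"q6",np.degrees(s["q"][5]).round(0),"tilt",R[:,2].round(3),"force",s["force"].round(1),"t",s["t"])
E
python3 - <<'E'
from h import *
T,S=load("pics/top0.npz"),load("pics/scene0.npz")
print("box handle",tri(T,(207,86),S,(230,138)))
to((.430,-.2229),.12,-10.9)
print("holder frame die",hol((.4733,-.2312)))
E
```

```text
box handle (array([ 0.67558561, -0.08034701,  0.26072942]), np.float64(0.0009299103741178286))
tool shift mm [ 311.8 -228.8   98.1] turn 33.4 yaw 22.5 q6 -5.0 tilt [-0.001  0.002 -1.   ] force [-0.4 -0.3  0.2] t 0.1
holder frame die [-0.12248462  0.00084738]
```

play_rows(deltas=[31,-23,6,0,70,31,-23,6,0,70,31,-23,6,0,70,31,-23,6,0,70,31,-23,6,0,70,31,-23,6,0,70,31,-23,6,0,70,31,-23,6,0,70,31,-23,6,0,70,31,-23,6,0,70], newtons=15)

```text
t: 0.93
tool_pos: [0.4284, -0.2213, 0.1581]
orientation: [-3.081, -0.613, 0.0]
force: [0.4, 0.0, -0.5]
opening: 0.0696
gripper_force: 0.0
```

play_rows(deltas=[0,0,10,6.7,70,0,0,10,6.7,70,0,0,10,6.7,70,0,0,10,6.7,70,0,0,10,6.6,70,0,0,0,0,70,0,0,0,0,70])

```text
t: 1.52
tool_pos: [0.4273, -0.2227, 0.1079]
orientation: [-3.127, 0.292, 0.003]
force: [-0.5, -1.0, 0.1]
opening: 0.07
gripper_force: 0.0
```

```bash
python3 - <<'E'
from h import *
to((.428,-.2225),.005,-10.9)
c=cam("scene"); c2=cam("top")
for c,n in((c,"a"),(c2,"b")):
    u,v=proj(c,(.45,-.23,.03)).astype(int); I=c["pixels"][max(v-60,0):v+60,u-60:u+60]; print(n,u-60,v-60)
    cv2.imwrite(f"pics/{n}.png",I)
A,B=[cv2.resize(cv2.imread(f"pics/{n}.png"),(400,400)) for n in "ab"]
cv2.imwrite("pics/ab.png",np.hstack([A,B]))
E
```

```text
tool shift mm [  0.8  -0.2 102.9] turn 0.2 yaw -10.7 q6 67.0 tilt [-0.002  0.001 -1.   ] force [-0.5 -1.   0.1] t 1.5167
a 297 173
b 243 180
```

View pics/ab.png

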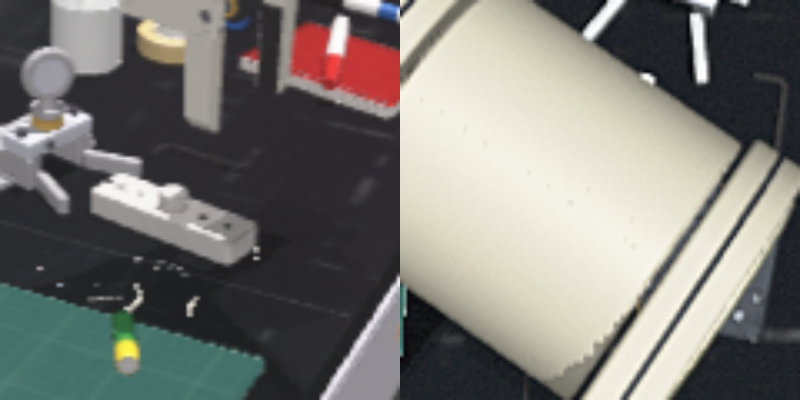

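In the left half (scene) the open fingers hang at crop (205,70) and (275,60), straddling the die's near end. In the right half the arm hides the die from the top camera. Descending.

play_rows(deltas=[0,0,20,0,70,0,0,20,0,70,0,0,20,0,70,0,0,20,0,70,0,0,15,0,70,0,0,5,0,70,0,0,0,0,70,0,0,0,0,70])

```text
t: 2.28
tool_pos: [0.4285, -0.2236, 0.0096]
orientation: [3.127, -0.297, 0.001]
force: [1.3, -0.7, 0.4]
opening: 0.07
gripper_force: 0.0
```

play_rows(deltas=[0,0,0,0,30,0,0,0,0,30,0,0,0,0,30,0,0,0,0,30,0,0,0,0,30,0,0,0,0,30,0,0,0,0,30,0,0,0,0,30], newtons=15)

```text
t: 2.95
tool_pos: [0.4282, -0.2232, 0.0089]
orientation: [3.127, -0.298, 0.0]
force: [-0.9, 0.4, 3.2]
opening: 0.0359
gripper_force: 15.0
```

```bash
python3 - <<'E'
from h import *
s=robot.read_state(); print(hol(s["tool_pos"]),s["opening"],s["gripper_force"],s["tool_pos"])
to(wld(-.076,0),.006,-16.5)
E
```

```text
[-0.16802381 -0.00430878] 0.03590011476651213 15.002240985631943 [ 0.42817169 -0.22321     0.00887685]
tool shift mm [92.   4.7  2.9] turn 5.6 yaw -10.9 q6 67.0 tilt [ 0. -0. -1.] force [-0.9  0.4  3.2] t 2.95
```

play_rows(deltas=[0,0,0,2.8,30,0,-2,0,2.8,30,6,-2.3,0,0,30,8,0,0,0,30,8,0,0,0,30,8,0,0,0,30,8,0,0,0,30,8,0,0,0,30,0,0,0,0,30])

```text
t: 3.7
tool_pos: [0.4742, -0.2324, 0.0088]
orientation: [3.109, -0.45, 0.001]
force: [2.3, -0.4, -0.7]
opening: 0.0356
gripper_force: 15.0
```

```bash
python3 - <<'E'
from h import *
s=robot.read_state(); print(hol(s["tool_pos"]),s["opening"],s["force"],s["wrist_torque"])
to(wld(-.076,0),.009,-16.5)
c=cam("scene"); u,v=proj(c,(.54,-.25,.03)).astype(int); I=c["pixels"][v-45:v+45,u-60:u+60]; print(u-60,v-45)
cv2.imwrite("pics/p2.png",cv2.resize(I,(800,600),interpolation=cv2.INTER_CUBIC))
E
```

```text
[-1.21239996e-01 -6.02488559e-05] 0.035598634445505845 [ 2.34326923 -0.38234681 -0.65386851] [-0.01848761 -0.24427434 -0.06097312]
tool shift mm [45.2 -0.  -0.2] turn 0.0 yaw -16.5 q6 75.0 tilt [ 0.001 -0.    -1.   ] force [ 2.3 -0.4 -0.7] t 3.7
266 175
```

View pics/p2.png

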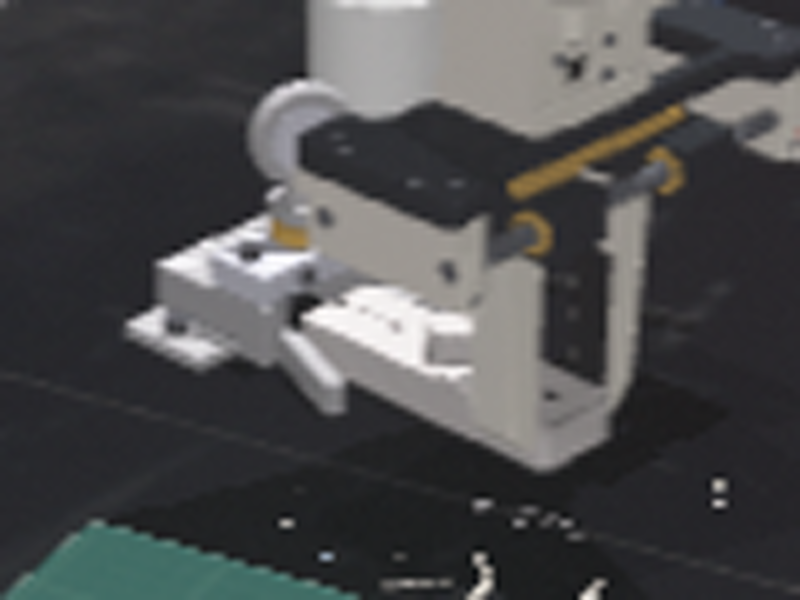

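The die, held at crop (540,440), has its front between the cheeks at (310,310) and is lined up with the channel. Continuing.

play_rows(deltas=[6,0,0,0,30,6,0,0,0,30,6,0,0,0,30,6,0,0,0,30,6,0,0,0,30,5,0,0,0,30,3,0,0,0,30,0,0,0,0,30])

```text
t: 4.42
tool_pos: [0.5095, -0.2428, 0.0087]
orientation: [-3.109, 0.45, 0.001]
force: [-1.9, 0.7, 4.2]
opening: 0.0357
gripper_force: 15.0
```

play_rows(deltas=[2,0,0,0,30,2,0,0,0,30,0,0,0,0,30])

```text
t: 4.67
tool_pos: [0.5129, -0.2438, 0.0087]
orientation: [-3.109, 0.45, 0.002]
force: [-3.5, 0.8, 6.0]
opening: 0.0358
gripper_force: 15.0
```

play_rows(deltas=[2,0,0,0,30,1,0,0,0,30,0,0,0,0,30])

```text
t: 4.92
tool_pos: [0.5156, -0.2446, 0.0087]
orientation: [-3.109, 0.45, 0.002]
force: [-4.7, 2.0, 7.0]
opening: 0.036
gripper_force: 15.0
```

```bash
python3 - <<'E'
from h import *
s=robot.read_state(); print(hol(s["tool_pos"]),s["opening"],s["force"],s["wrist_torque"])
to(wld(-.076,0),.009,-16.5)
E
```

```text
[-7.81243927e-02 -3.99909428e-06] 0.03596202350835582 [-4.71540381  1.98485791  7.0074933 ] [0.30094498 0.79414445 0.00542205]
tool shift mm [ 2.1 -0.  -0.3] turn 0.0 yaw -16.5 q6 76.0 tilt [-0.001  0.    -1.   ] force [-4.7  2.   7. ] t 4.9167
```

play_rows(deltas=[1,0,0,0,30,1,0,0,0,30,0,0,0,0,30])

```text
t: 5.17
tool_pos: [0.5174, -0.2452, 0.0087]
orientation: [-3.109, 0.451, 0.003]
force: [-4.7, 1.7, 7.0]
opening: 0.0358
gripper_force: 15.0
```

play_rows(deltas=[1,0,0,0,30,1,0,0,0,30,0,0,0,0,30])

```text
t: 5.42
tool_pos: [0.5189, -0.2456, 0.0087]
orientation: [-3.109, 0.45, 0.004]
force: [-6.9, 2.8, 9.5]
opening: 0.036
gripper_force: 15.0
```

play_rows(deltas=[1,0,0,0,30,1,0,0,0,30,0,0,0,0,30])

```text
t: 5.67
tool_pos: [0.5196, -0.2458, 0.0084]
orientation: [-3.108, 0.45, 0.008]
force: [-13.0, 2.9, 12.5]
opening: 0.0355
gripper_force: 15.0
```

play_rows(deltas=[0,0,0,0,70,0,0,0,0,70,0,0,0,0,70,0,0,0,0,70,0,0,0,0,70])

```text
t: 6.08
tool_pos: [0.5222, -0.2465, 0.0085]
orientation: [-3.109, 0.451, -0.0]
force: [-0.0, 0.1, 0.6]
opening: 0.065
gripper_force: 0.0
```

play_rows(deltas=[0,0,-20,0,70,-10,0,-30,0,70,-20,0,-30,0,70,-30,0,-20,0,70,-30,0,-15,0,70,-30,0,0,0,70,-20,0,0,0,70,0,0,0,0,70])

```text
t: 6.75
tool_pos: [0.3853, -0.2058, 0.1234]
orientation: [-3.109, 0.451, 0.002]
force: [-0.4, 1.0, -0.1]
opening: 0.0699
gripper_force: 0.0
```

```bash
python3 - <<'E'
from h import *
c=cam("scene","pics/s3.png"); t=cam("top","pics/t3.png")
I=c["pixels"][175:250,280:380]; J=t["pixels"][140:230,285:375]
A=cv2.resize(I,(460,345),interpolation=cv2.INTER_CUBIC);B=cv2.resize(J,(340,340),interpolation=cv2.INTER_CUBIC)
K=np.zeros((345,800,3),np.uint8);K[:,:460]=A;K[:340,460:]=B
K=cv2.resize(c["pixels"][185:245,300:380],(800,600),interpolation=cv2.INTER_CUBIC)
cv2.imwrite("pics/k3.png",K)
for n,y in(("L",.018),("R",-.018)):
    print("nearcorner home",n,[(proj(c,[*wld(-.088+e,y),.018])-[300,185])*10 for e in(0,-.005)])
print("boss",(proj(c,[*wld(-.029,0),.030])-[300,185])*10)
E
```

```text
nearcorner home L [array([321.72495746, 475.50062006]), array([337.66772683, 482.87518871])]
nearcorner home R [array([424.46022941, 423.45398089]), array([440.33754174, 430.53239741])]
boss [192.6601982  322.49179119]
```

View pics/k3.png

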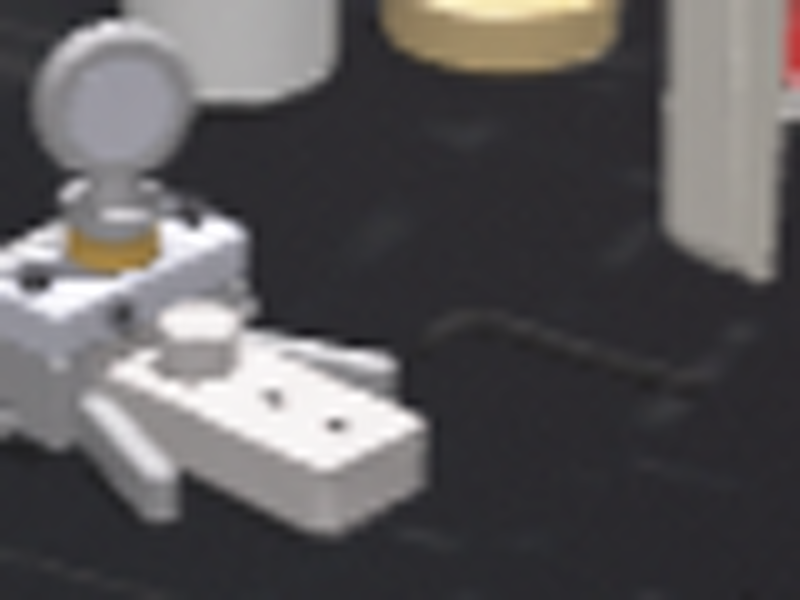

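The boss top is at (200,322) and the near corners at (330,472) and (425,422). The positions predicted for home were (193,322), (322,475) and (424,423), so the die is home within about 2 mm. Next I'll overlay the disc model to find the screw angle.

```bash
python3 - <<'E'
from h import *
rows=[]
c,t=load("pics/s3.npz"),load("pics/t3.npz")
for C,(u0,v0,w,h) in((t,(300,145,40,40)),(c,(297,180,33,33))):
    r=[]
    for th in (2.2,2.4,2.6,2.8):
        k=200/w; I=cv2.resize(C["pixels"][v0:v0+h,u0:u0+w],(200,200),interpolation=cv2.INTER_CUBIC)
        z=.074+.01*th/6.283; a=YH+th; n=np.array([np.cos(a),np.sin(a),0]); m=np.array([-n[1],n[0],0])
        for sgn,col in((1,(0,0,255)),(-1,(0,200,0))):
            P=[proj(C,[*O,z]+sgn*.005*n+.02*(np.cos(f)*m+np.sin(f)*np.array([0,0,1]))) for f in np.linspace(0,6.3,40)]
            P=((np.array(P)-[u0,v0]+.5)*k).astype(int); cv2.polylines(I,[P],False,col,1)
        r.append(I)
    rows.append(np.hstack(r))
cv2.imwrite("pics/d3.png",np.vstack(rows))
E
```

```text
(no output)
```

View pics/d3.png

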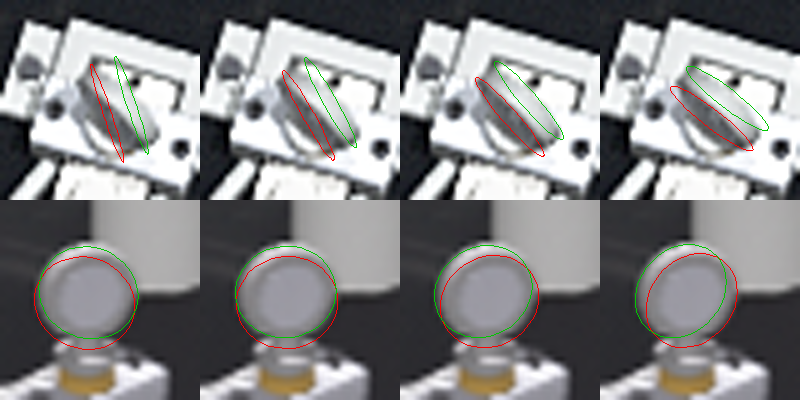

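The disc outline fits best at θ ≈ 2.6 rad, in the third panels. The grasp yaw is then about 42.5°, so I'll move above the disc at that yaw.

```bash
python3 - <<'E'
from h import *
to(O,.13,42.5)
E
```

```text
tool shift mm [ 2.112e+02 -2.000e-01 -5.700e+00] turn -59.0 yaw -16.5 q6 72.0 tilt [ 0.001 -0.001 -1.   ] force [ 0.4 -0.2 -0.4] t 6.85
```

play_rows(deltas=[20,0,-6,0,80,30,0,0,0,80,35,0,0,0,80,35,0,0,0,80,35,0,0,0,80,30,0,0,0,80,26,0,0,0,80])

```text
t: 7.43
tool_pos: [0.5932, -0.2672, 0.1284]
orientation: [-3.109, 0.45, -0.0]
force: [0.4, -0.0, 0.8]
opening: 0.08
gripper_force: 0.0
```

play_rows(deltas=[0,0,0,-6.6,80,0,0,0,-6.6,80,0,0,0,-6.6,80,0,0,0,-6.6,80,0,0,0,-6.6,80,0,0,0,-6.6,80,0,0,0,-6.6,80,0,0,0,-6.6,80,0,0,0,-6.2,80,0,0,0,0,80])

```text
t: 8.27
tool_pos: [0.5912, -0.2667, 0.1288]
orientation: [-2.925, -1.147, 0.0]
force: [-0.5, -0.7, -0.0]
opening: 0.0802
gripper_force: 0.0
```

```bash
python3 - <<'E'
from h import *
to(O,.061,42.5)
E
```

```text
tool shift mm [-0.5 -0.4 67.8] turn 0.3 yaw 42.8 q6 18.0 tilt [-0.  0. -1.] force [-0.5 -0.7 -0. ] t 8.2667
```

Descend, then close with a moderate grip.

play_rows(deltas=[0,0,15,0,80,0,0,15,0,80,0,0,15,0,80,0,0,13,0,80,0,0,10,0,80,0,0,0,0,80])

```text
t: 8.77
tool_pos: [0.5889, -0.2658, 0.0582]
orientation: [-2.926, -1.135, 0.005]
force: [-0.5, 0.4, -0.8]
opening: 0.0797
gripper_force: 0.0
```

play_rows(deltas=[0,0,0,0,0,0,0,0,0,0,0,0,0,0,0,0,0,0,0,0,0,0,0,0,0,0,0,0,0,0,0,0,0,0,0,0,0,0,0,0,0,0,0,0,0,0,0,0,0,0], newtons=20)

```text
t: 9.6
tool_pos: [0.5902, -0.2667, 0.0616]
orientation: [2.928, 1.139, -0.0]
force: [0.3, 0.1, 0.1]
opening: 0.018
gripper_force: 0.0
```

```bash
python3 - <<'E'
from h import *
s=robot.read_state();print(s["tool_pos"],s["opening"],s["gripper_force"],s["force"],s["wrist_torque"]);to(O,.061,42.5)
E
```

```text
[ 0.59022707 -0.26673304  0.06163594] 0.017998744501415635 0.0 [0.30875777 0.12164856 0.14536269] [ 0.0053413  -0.06607007 -0.01818127]
tool shift mm [0.2 0.2 0.6] turn 0.0 yaw 42.5 q6 19.0 tilt [-0. -0. -1.] force [0.3 0.1 0.1] t 9.6
```

play_rows(deltas=[0,0,0,0,0,0,0,0,0,0,0,0,0,0,0,0,0,0,0,0])

```text
t: 9.93
tool_pos: [0.5904, -0.267, 0.0616]
orientation: [2.927, 1.139, 0.0]
force: [1.8, -2.1, -1.8]
opening: 0.0103
gripper_force: 19.5
```

```bash
python3 - <<'E'
from h import *
s=robot.read_state();print(s["tool_pos"],s["opening"],s["gripper_force"],s["force"],s["wrist_torque"]);to(O,.061,42.5)
E
```

```text
[ 0.59036123 -0.26696427  0.06158016] 0.010318342616399382 19.45966824889183 [ 1.80374867 -2.09989113 -1.77368082] [-0.5207559  -0.3476536   0.08486409]
tool shift mm [ 0.2 -0.   0.6] turn 0.0 yaw 42.5 q6 19.0 tilt [ 0. -0. -1.] force [ 1.8 -2.1 -1.8] t 9.9333
```

Gripped on 10.3 mm. Turning 45° clockwise while following the thread down at 10 mm per turn.

play_rows(deltas=[0,0,0.14,5,0,0,0,0.14,5,0,0,0,0.14,5,0,0,0,0.14,5,0,0,0,0.14,5,0,0,0,0.14,5,0,0,0,0.14,5,0,0,0,0.14,5,0,0,0,0.14,5,0,0,0,0,0,0])

```text
t: 10.77
tool_pos: [0.5902, -0.2666, 0.0603]
orientation: [-3.141, 0.075, 0.0]
force: [0.5, -1.5, -1.5]
opening: 0.0098
gripper_force: 19.7
```

```bash
python3 - <<'E'
from h import *
s=robot.read_state();print(s["tool_pos"],s["opening"],s["gripper_force"],s["force"],s["wrist_torque"]);to(O,.061,42.5)
E
```

```text
[ 0.59021662 -0.26664989  0.06030414] 0.009793985792832685 19.670101683586836 [ 0.50424141 -1.48961826 -1.51080649] [-0.19802812 -0.19738508  0.1018855 ]
tool shift mm [ 0.3  0.1 -0.7] turn -45.2 yaw -2.7 q6 64.0 tilt [-0.  0. -1.] force [ 0.5 -1.5 -1.5] t 10.7667
```

play_rows(deltas=[0,0,0,0,80,0,0,0,0,80,0,0,0,0,80,0,0,0,0,80,0,0,0,0,80,0,0,0,0,80,0,0,0,0,80])

```text
t: 11.35
tool_pos: [0.5903, -0.2667, 0.0604]
orientation: [-3.141, 0.068, -0.0]
force: [0.5, -0.3, -0.8]
opening: 0.0521
gripper_force: 0.0
```

play_rows(deltas=[0,0,0,0,80,0,0,0,0,80,0,0,0,-7,80,0,0,0,-7,80,0,0,0,-7,80,0,0,0,-7,80,0,0,0,-7,80,0,0,0,-7,80,0,0,0,-7,80,0,0,0,-7,80])

```text
t: 12.18
tool_pos: [0.5902, -0.2667, 0.0604]
orientation: [2.801, 1.423, -0.0]
force: [0.2, 1.0, -0.4]
opening: 0.0799
gripper_force: 0.0
```

play_rows(deltas=[0,0,0,-7,80,0,0,0,-7,80,0,0,0,-7,80,0,0,0,-7,80,0,0,0,-7,80,0,0,0,-7,80,0,0,0,-7,80,0,0,0,-7,80,0,0,0,-7,80,0,0,0,0,80])

```text
t: 13.02
tool_pos: [0.5902, -0.2667, 0.0604]
orientation: [-1.645, -2.677, 0.0]
force: [0.1, -0.2, -0.4]
opening: 0.0801
gripper_force: 0.0
```

```bash
python3 - <<'E'
from h import *
to(O,.0603,177.4)
E
```

```text
tool shift mm [-0.2  0.2  0.1] turn -60.5 yaw 116.9 q6 -56.0 tilt [-0.  0. -1.] force [ 0.1 -0.2 -0.4] t 13.0167
```

play_rows(deltas=[0,0,0,-7,80,0,0,0,-7,80,0,0,0,-7,80,0,0,0,-7,80,0,0,0,-7,80,0,0,0,-7,80,0,0,0,-7,80,0,0,0,-7,80,0,0,0,-4.5,80,0,0,0,0,80])

```text
t: 13.85
tool_pos: [0.5903, -0.2667, 0.0604]
orientation: [0.083, 3.14, -0.0]
force: [0.1, 0.2, 0.2]
opening: 0.0803
gripper_force: 0.0
```

play_rows(deltas=[0,0,0,0,0,0,0,0,0,0,0,0,0,0,0,0,0,0,0,0,0,0,0,0,0,0,0,0,0,0,0,0,0,0,0,0,0,0,0,0,0,0,0,0,0,0,0,0,0,0], newtons=25)

```text
t: 14.68
tool_pos: [0.5903, -0.2667, 0.0604]
orientation: [0.082, 3.141, 0.0]
force: [0.4, -0.3, 0.1]
opening: 0.0181
gripper_force: 0.0
```

play_rows(deltas=[0,0,0,0,0,0,0,0,0,0,0,0,0,0,0,0,0,0,0,0])

```text
t: 15.02
tool_pos: [0.5902, -0.2667, 0.0603]
orientation: [-0.082, -3.141, 0.0]
force: [-0.1, -1.0, 0.1]
opening: 0.0099
gripper_force: 24.9
```

```bash
python3 - <<'E'
from h import *
to(O,.0603,177.4)
s=robot.read_state();print(s["opening"],s["gripper_force"],s["wrist_torque"])
E
```

```text
tool shift mm [-0.3 -0.1  0. ] turn -0.4 yaw 177.0 q6 -116.0 tilt [-0. -0. -1.] force [-0.1 -1.   0.1] t 15.0167
0.009930154109734619 24.867266826331615 [-0.02127404 -0.15117679  0.08230413]
```

play_rows(deltas=[0,0,0.19,7,0,0,0,0.19,7,0,0,0,0.2,7,0,0,0,0.19,7,0,0,0,0.2,7,0,0,0,0.19,7,0,0,0,0.2,7,0,0,0,0.19,7,0,0,0,0.2,7,0,0,0,0.19,7,0])

```text
t: 15.85
tool_pos: [0.5907, -0.2662, 0.0585]
orientation: [1.876, 2.52, 0.001]
force: [2.2, 2.2, -0.4]
opening: 0.0101
gripper_force: 24.9
```

play_rows(deltas=[0,0,0.14,5,0,0,0,0.14,5,0,0,0,0.14,5,0,0,0,0.11,4,0,0,0,0.11,4,0,0,0,0.08,3,0,0,0,0,0,0])

```text
t: 16.43
tool_pos: [0.5909, -0.2662, 0.0578]
orientation: [2.391, 2.037, 0.002]
force: [3.5, 3.5, -1.6]
opening: 0.0099
gripper_force: 24.9
```

```bash
python3 - <<'E'
from h import *
to(O,.0603,73.5)
s=robot.read_state();print(s["opening"],s["gripper_force"],s["wrist_torque"])
E
```

```text
tool shift mm [-0.6 -0.3 -2.5] turn 7.4 yaw 80.9 q6 -20.0 tilt [ 0.001  0.    -1.   ] force [ 3.5  3.5 -1.6] t 16.4333
0.00994296403102317 24.923431500792503 [ 0.46518799 -0.82225945  0.09984664]
```

play_rows(deltas=[0,0,0.06,2,0,0,0,0.06,2,0,0,0,0,0,0])

```text
t: 16.68
tool_pos: [0.5909, -0.2662, 0.0577]
orientation: [2.458, 1.956, 0.002]
force: [4.3, 2.6, -1.5]
opening: 0.0098
gripper_force: 24.9
```

```bash
cat > st.py <<'E'
from h import *
to(O,.0603,73.5)
s=robot.read_state();print(s["opening"],s["gripper_force"],s["wrist_torque"])
E
python3 st.py
```

```text
tool shift mm [-0.6 -0.3 -2.6] turn 3.5 yaw 77.0 q6 -16.0 tilt [ 0.001  0.    -1.   ] force [ 4.3  2.6 -1.5] t 16.6833
0.009804368464175147 24.93393760174513 [ 0.539349   -0.97425812  0.12323301]
```

play_rows(deltas=[0,0,0.05,2,0,0,0,0.05,2,0,0,0,0,0,0])

```text
t: 16.93
tool_pos: [0.591, -0.2663, 0.0577]
orientation: [2.524, 1.87, 0.002]
force: [4.1, 2.9, -2.2]
opening: 0.0101
gripper_force: 24.9
```

```bash
python3 st.py
```

```text
tool shift mm [-0.6 -0.3 -2.6] turn -0.4 yaw 73.1 q6 -12.0 tilt [ 0.001  0.    -1.   ] force [ 4.1  2.9 -2.2] t 16.9333
0.010063036165144382 24.931346140801907 [ 0.5360108  -1.03509699  0.16006309]
```

play_rows(deltas=[0,0,0.05,2,0,0,0,0.05,2,0,0,0,0,0,0])

```text
t: 17.18
tool_pos: [0.5908, -0.2663, 0.0576]
orientation: [2.587, 1.781, 0.001]
force: [3.8, 2.4, -1.5]
opening: 0.0105
gripper_force: 26.0
```

```bash
python3 st.py
```

```text
tool shift mm [-0.5 -0.1 -2.7] turn -4.4 yaw 69.1 q6 -8.0 tilt [ 0.001  0.    -1.   ] force [ 3.8  2.4 -1.5] t 17.1833
0.010492805689625502 25.969907027174486 [ 0.58147067 -0.90665092  0.47086888]
```

play_rows(deltas=[0,0,0,2,0,0,0,0,2,0,0,0,0,0,0])

```text
t: 17.43
tool_pos: [0.5907, -0.2665, 0.0576]
orientation: [2.648, 1.69, 0.001]
force: [4.4, 2.7, -0.1]
opening: 0.0109
gripper_force: 26.9
```

```bash
python3 st.py
```

```text
tool shift mm [-0.3 -0.1 -2.7] turn -8.4 yaw 65.1 q6 -4.0 tilt [ 0.001 -0.    -1.   ] force [ 4.4  2.7 -0.1] t 17.4333
0.010859835864147202 26.909156013425672 [ 0.46660716 -0.90583392  0.5412112 ]
```

The torque has jumped from 0.16 to 0.5 N·m and the pads are starting to spread. The stop is at yaw ≈ 72°, which matches the predicted 73.5°. I'll hold a moment, then back off to yaw ≈ 162°.

play_rows(deltas=[0,0,0,0,0,0,0,0,0,0,0,0,0,-4,0,0,0,0,-3,0,0,0,-0.2,-6,0,0,0,-0.17,-6,0,0,0,-0.17,-6,0,0,0,-0.17,-6,0,0,0,-0.17,-6,0,0,0,-0.17,-6,0])

```text
t: 18.27
tool_pos: [0.5907, -0.2667, 0.0586]
orientation: [1.836, 2.548, 0.001]
force: [4.2, 2.9, -1.5]
opening: 0.0096
gripper_force: 25.0
```

play_rows(deltas=[0,0,-0.17,-6,0,0,0,-0.17,-6,0,0,0,-0.17,-6,0,0,0,-0.17,-6,0,0,0,-0.17,-6,0,0,0,-0.17,-6,0,0,0,-0.17,-6,0,0,0,-0.17,-6,0,0,0,-0.17,-6,0,0,0,0,0,0])

```text
t: 19.1
tool_pos: [0.5905, -0.2668, 0.06]
orientation: [0.48, 3.104, 0.0]
force: [3.8, 0.6, -1.2]
opening: 0.01
gripper_force: 25.0
```

```bash
python3 st.py
```

```text
tool shift mm [ 0.  -0.  -0.3] turn 88.9 yaw 162.4 q6 -101.0 tilt [ 0.001 -0.    -1.   ] force [ 3.8  0.6 -1.2] t 19.1
0.010016508505598272 24.973703250288963 [ 0.40710556 -1.28245743  0.05962118]
```

The tool stands about 90° off the seat with the grip at 25 N. One check picture before handing in.

```bash
python3 - <<'E'
from h import *
c=cam("scene","pics/s4.png")
cv2.imwrite("pics/k4.png",cv2.resize(c["pixels"][185:245,300:380],(800,600),interpolation=cv2.INTER_CUBIC))
E
```

```text
(no output)
```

View pics/k4.png

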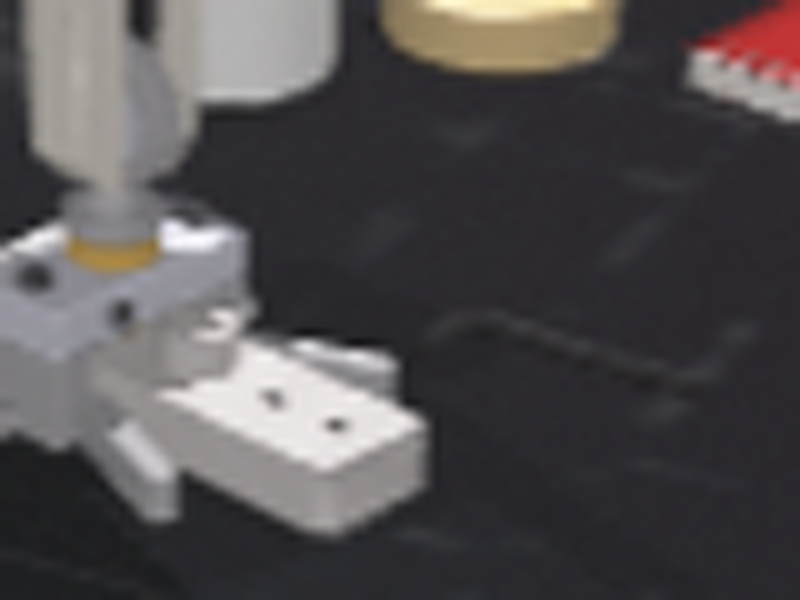

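The die has not moved: its corners are still at (330,472) and (425,422). The fingers hold the disc at (115,110), and the tape and hex key are where they were. Handing in.

```bash
python3 -c "
from plant import robot
print(robot.close_job())"
```

```text
the job is handed in; nothing more can be done
None
```

I handed the job in at about 19 s with no verdict returned: the die is home against the back stop, the thumbscrew was seated and backed off about 90°, and the fingers still grip its disc with about 25 N.

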